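# Show the studio helper which glaze goes on the vase

## Robot

A 6-joint arm with a two-finger parallel gripper is mounted at the origin on the work surface. World frame = base frame: x ahead of the robot, y to its left, z up, the work surface at z = 0. Lengths are in mm, angles in rad, forces in N, time in s.
With the tool pointing down it reaches from about 350 to 800 mm from the base axis. Payload 7.3 kg.
Tool frame: the origin (TCP) lies between the finger pads, 19 mm behind the fingertips; this is the grasp point; z points along the fingers, y is the line along which they close (so a half turn about z gives the same grasp; the last joint's range is limited). The gripper opens to 85 mm and grips with 20 to 120 N. Pads are 22 mm wide; open, the fingers measure 114 mm over their backs; the gripper's body (76 mm by 85 mm) begins 54 mm behind the grasp point. The pads swing forward as they close: fully open they stand 13 mm farther back than shut.
Start: joints at [1.186, 0.342, 1.524, -0, 1.275, -0.146], TCP at [124.165, 510.123, 250.022] pointing down, gripper open.
Joint ranges: [-2.53, 2.53], [-0.77, 2.02], [0.04, 2.7], [-1, 4.14], [0.28, 2.66], [-3.11, 3.11]. Speed limits (rad/s): [2.57, 2.57, 3.14, 3.14, 3.14, 3.14].

## Interface

Orientations are given as a 3x3 rotation matrix whose columns are the frame's x, y, z axes.
In Python, from cell import * gives the robot as it stands.
- The arm moves only by the shell command python3 -m creep 'ROWS' [FORCE]. ROWS is text: rows parted by semicolons, each of 7 numbers parted by spaces: the turn, a rotation vector about the tool's x, y, z in rad, then the shift along the tool's x, y, z in cm, then the finger opening in cm, from 0 to 8.54. In form: ax ay az x y z grip; .... A call has 1 to 12 rows; each row shifts and turns the commanded pose from where the row before left it, along the tool's axes as they then stand; what a row does not reach is not made up. A row lasts 1/10 s, in which the tool goes at most 50 mm and 8.59 degrees, less where a joint would pass 70% of its speed; a pose out of reach is approached as far as the arm can. A call is refused whole if a number of a shift passes 5 or a number of a turn 0.15, either way. A call with a gripper value outside its range is refused whole. The fingers move at their own pace and stop on an object; FORCE is the grip in N (left out, the last holds). Time passes only in rows, so rows that do not move let the fingers close. It gives the time, the measured TCP pose, the force, the opening and the grip force at its end, in the units of the state.
- get_state(): the state, without advancing time (a new reading comes with each control period).
- grab_frame(name): name is "scene" or "top" or "wrist"; returns a dict with "img" (384x512x3 uint8, blue, green, red), "mtx" (3x3 intrinsics, pixels), "xyz" and "attitude" of the camera in the world. Camera axes: x right, y down, z forward; pixel columns grow to the right and rows downward; lengths in mm; the calibration is good to about 2 mm. A picture is of the moment at which its call begins. There is no depth.
- sign_off(): hands the job in; it is judged then, once.
Trained networks look in a picture, given as the dict that the camera call returned (one of the last four; its "shot" number tells which), for a name from the list of things; names that differ only in an ending like _2 or _b are one class to them, and where a whole thing is asked for, a point or a joint stands for the part that bears it (a point fixed in the world has none). Each returns a list of dicts, best first, with "conf" (0 to 1); they miss things now and then, are a little off and sometimes report something else, mostly with a low value. They report only what shows in the picture. A call takes as long as a camera call. They do not tell look-alikes from the thing itself.
- recognise(picture, target): "rect" ([left, top, right, bottom] in pixels, round what is visible of it).
The state is a dict: "time": time; "q": joint angles; "dq": joint speeds; "effort": joint torques, N m; "tool_pos": TCP position; "ee_rot": TCP orientation; "force": force on the tool from outside, world axes, zero at the start; "moment": the same for the moment, N m; "finger_gap": opening from 0.0 (shut) to 1.0 (fully open); "grip_force": force on a finger pad.
Only numpy, scipy, OpenCV 4.12 (cv2) and the standard library are available. Lean on these libraries where they do the work, as an engineer would, in place of code of your own. Each camera call takes 0.05 s, during which the arm holds its last target. There are 200 camera calls.

## Task

Press the black call button all the way down with the fingertips to call the studio helper, and let it come back up. Then show which glaze goes on which pot: with the gripper pointing down and its fingertips just above the thing (no more than a few centimetres) and centred over it, point at the lid of the jar with the blue lid for two seconds, then at the mouth of the tall clay vase on the banding wheel, and finish there, still pointing at the vase. Do not touch any jar or pot, nor the board and wheel they stand on, and do not bring the gripper down close over either of the other two jars, so that the choice is clear.

Things in the scene. Friction and masses are not known exactly. Their poses are not given: they have to be found in the camera images.
- call (a joint): travel of the black call button: 0 up, 0.006 m fully down. A spring pushes it back up; fully down takes 5 N; it counts as pressed beyond 0.0045 m
- call_top (a point): centre of the top face of the black button cap (36 mm across, 22 mm above the table when up, in a round white housing 52 mm across and 12 mm tall fixed to the table); it is pressed straight down and this point goes down with it
- jar_blue: closed glaze jar, white with a blue lid and a blue band round it, 60 mm across and 75 mm tall, loose, standing on the plywood board in one of three places (the three jars swap places). Origin: centre of its underside, z up
- jar_blue_lid (a point): centre of the top face of the blue lid, 75 mm above the jar's underside and 87 mm above the table
- jar_green: closed glaze jar, white with a green lid and a green band round it, 60 mm across and 75 mm tall, loose, standing on the plywood board in one of three places (the three jars swap places). Origin: centre of its underside, z up
- jar_green_lid (a point): centre of the top face of the green lid, 75 mm above the jar's underside and 87 mm above the table
- jar_yellow: closed glaze jar, white with a yellow lid and a yellow band round it, 60 mm across and 75 mm tall, loose, standing on the plywood board in one of three places (the three jars swap places). Origin: centre of its underside, z up
- jar_yellow_lid (a point): centre of the top face of the yellow lid, 75 mm above the jar's underside and 87 mm above the table
- vase: tall grey-brown clay cylinder, open at the top, 80 mm across, 180 mm tall, wall 5 mm, loose, standing on the square terracotta tile of the banding wheel (dark blue, 180 mm across; tile top 58 mm above the table). Origin: centre of its underside, z up
- vase_mouth (a point): centre of the vase's open mouth at rim height, 180 mm above its underside and 238 mm above the table
- board: plywood board fixed to the table, 110 x 360 x 12 mm (x, y, z), that carries the three jars, 110 mm apart along its y. Origin: centre of its underside
- wheel: banding wheel, fixed to the table, 180 mm across, 58 mm tall with its tile; it does not turn here. It and the bowl may swap places. Origin: centre of its underside
- bowl: clay bowl, 110 mm across the rim, 45 mm tall, loose bystander. Origin: centre of its underside
- brushes: white pot of brushes, 80 mm across, 90 mm tall, the brushes reaching 265 mm above the table, loose bystander. Origin: centre of its underside
Mind the look-alikes: they are no part of the job. Of the things that look like the part that bears call, take the one that is nearest to the robot's base at the start.

How it is judged (in metres and radians):
On the way, in this order (a step that is already met when the one before it is completed fails the run):
1. the call button is pressed down (value of joint call above 0.0045 m), for 0.05 s.
2. the button is up again and the gripper points at the blue lid from just above, for 1.5 s (horizontal distance between the grasp point and jar_blue_lid below 0.028 m and z of the grasp point in the frame of jar_blue_lid between 0.018 and 0.085 m and angle between the grasp point's own z axis and vertical above 2.35 rad and value of joint call below 0.0015 m), for 1.5 s.
3. the gripper points at the vase's mouth from just above (horizontal distance between the grasp point and vase_mouth below 0.028 m and z of the grasp point in the frame of vase_mouth between 0.018 and 0.085 m and angle between the grasp point's own z axis and vertical above 2.35 rad), for 0.5 s.
At the end, for the whole second after the job is handed in: The TCP is within 28 mm of the centre of the vase's mouth seen from above, 18 to 85 mm higher than the rim, with the gripper within about 45 degrees of straight down; the button is up (within 1.5 mm); the jars, vase, bowl and brush pot are at rest, within 8 mm of where they began (all of step 3 and value of joint call below 0.0015 m and distance of each of jar_blue, jar_green, jar_yellow, vase, bowl, brushes from where it was at the start of the episode below 0.008 m and linear speed of each of jar_blue, jar_green, jar_yellow, vase, bowl, brushes below 0.02 m/s); the robot touches nothing.
It fails at once if the robot touches a jar, the vase, the bowl or the brush pot (more than 0.3 N) (contact force between any of the fingers, the arm and jar_blue above 0.3 N or contact force between any of the fingers, the arm and jar_green above 0.3 N or contact force between any of the fingers, the arm and jar_yellow above 0.3 N or contact force between any of the fingers, the arm and vase above 0.3 N or contact force between any of the fingers, the arm and bowl above 0.3 N or contact force between any of the fingers, the arm and brushes above 0.3 N).
It fails at once if a jar, the vase, the bowl or the brush pot moves by more than 8 mm (distance of any of jar_blue, jar_green, jar_yellow, vase, bowl, brushes from where it was at the start of the episode above 0.008 m).
It fails at once if the robot touches the board or the wheel (more than 0.3 N) (contact force between any of the fingers, the arm and board above 0.3 N or contact force between any of the fingers, the arm and wheel above 0.3 N).
It fails at once if the TCP comes within 30 mm (seen from above) of the lid centre of the green or yellow jar at less than 75 mm above it ((horizontal distance between the grasp point and jar_green_lid below 0.03 m and z of the grasp point in the frame of jar_green_lid below 0.075 m) or (horizontal distance between the grasp point and jar_yellow_lid below 0.03 m and z of the grasp point in the frame of jar_yellow_lid below 0.075 m)).
It also fails if it takes over 58 s, if anything falls off the work surface, if the arm or the gripper's body presses on something with over 40 N, if the wrist force passes 120 N, or if a joint passes its speed limit or range.

## Working session

There is one attempt and no reset: what is moved stays moved. The work goes in short steps, Python scripts to look and compute and a shell command to move; the robot and the scene stay as the last step left them, time stands still between calls to the robot, and variables do not carry over. Pictures are saved under pics/ and viewed, at most 10 in all, crops included, and the job is handed in when it is done.

```bash
mkdir -p pics; cat > h.py <<'E'
from cell import *
import numpy as np, cv2
def at_z(f,u,v,z):
    d=np.array(f["attitude"])@np.linalg.solve(np.array(f["mtx"]),[u,v,1.]); c=np.array(f["xyz"])
    return c+d*(z-c[2])/d[2]
E
python3 - <<'E'
from h import *
for n in("top","scene"):
    f=grab_frame(n); cv2.imwrite(f"pics/{n}1.png",f["img"]); print(n,np.round(f["xyz"]),np.round(f["attitude"],2).tolist())
    for t,z in(("call",22),("jar_blue",87),("jar_green",87),("jar_yellow",87),("vase",238),("bowl",45),("brushes",90)):
        for r in recognise(f,t)[:3]:
            l,tp,rr,b=r["rect"]; print(t,round(r["conf"],2),np.round(r["rect"]),np.round(at_z(f,(l+rr)/2,(tp+b)/2,z)))
s=get_state();print(s["time"],np.round(s["ee_rot"],3).tolist())
E
```

```text
top [ 316.   77. 1265.] [[-0.03, -0.98, 0.21], [-1.0, 0.03, -0.0], [-0.0, -0.21, -0.98]]
call 0.58 [157. 234. 167. 245.] [428. 338.  22.]
call 0.48 [219. 230. 225. 239.] [437. 156.  22.]
call 0.43 [184. 212. 198. 225.] [489. 249.  22.]
jar_blue 0.71 [373. 209. 401. 230.] [ 458. -324.   87.]
jar_blue 0.32 [338. 213. 360. 236.] [ 449. -214.   87.]
jar_green 0.94 [338. 212. 361. 236.] [ 451. -215.   87.]
jar_green 0.59 [256. 107. 286. 157.] [734.  -1.  87.]
jar_yellow 0.83 [299. 209. 323. 230.] [ 466. -105.   87.]
vase 0.67 [257. 108. 288. 154.] [683.   5. 238.]
bowl 0.83 [178. 165. 210. 196.] [602. 237.  45.]
bowl 0.71 [371. 209. 402. 231.] [ 463. -336.   45.]
brushes 0.72 [ 82. 199. 139. 239.] [486. 472.  90.]
brushes 0.17 [258. 108. 284. 154.] [738.  -1.  90.]
scene [948. 599. 853.] [[-0.79, 0.44, -0.42], [0.61, 0.57, -0.55], [-0.0, -0.69, -0.72]]
call 0.61 [339. 258. 353. 271.] [435. 340.  22.]
call 0.44 [295. 242. 311. 253.] [485. 234.  22.]
jar_blue 0.83 [184. 117. 206. 145.] [ 484. -291.   87.]
jar_green 0.85 [204. 136. 226. 162.] [ 482. -175.   87.]
jar_yellow 0.94 [223. 153. 238. 182.] [494. -76.  87.]
vase 0.91 [156. 168. 198. 236.] [739.  73. 238.]
vase 0.74 [157. 200. 220. 259.] [760. 152. 238.]
bowl 0.93 [247. 250. 292. 291.] [609. 242.  45.]
brushes 0.97 [356. 232. 423. 326.] [427. 447.  90.]
0.8 [[-0.972, 0.237, 0.0], [0.237, 0.972, 0.0], [0.0, 0.0, -1.0]]
```

```bash
python3 - <<'E'
import cv2
a=cv2.imread("pics/top1.png")[90:260,70:420]
cv2.imwrite("pics/top1c.png",cv2.resize(a,None,fx=2.25,fy=2.25,interpolation=cv2.INTER_CUBIC))
a=cv2.imread("pics/scene1.png")[90:340,140:440]
cv2.imwrite("pics/scene1c.png",cv2.resize(a,None,fx=2.4,fy=2.4,interpolation=cv2.INTER_CUBIC))
E
```

```text
(no output)
```

View pics/top1c.png

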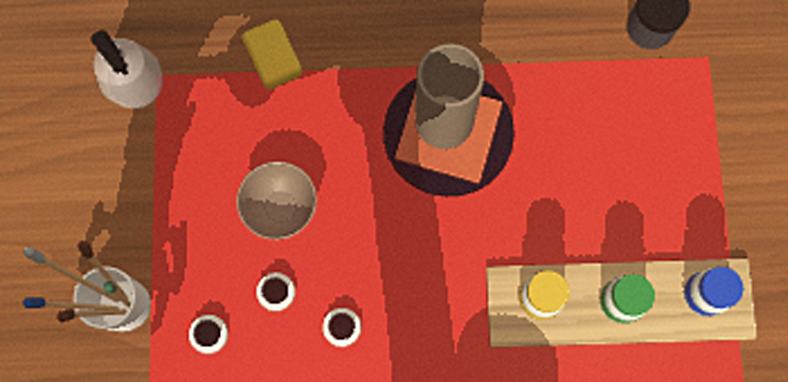

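View pics/scene1c.png

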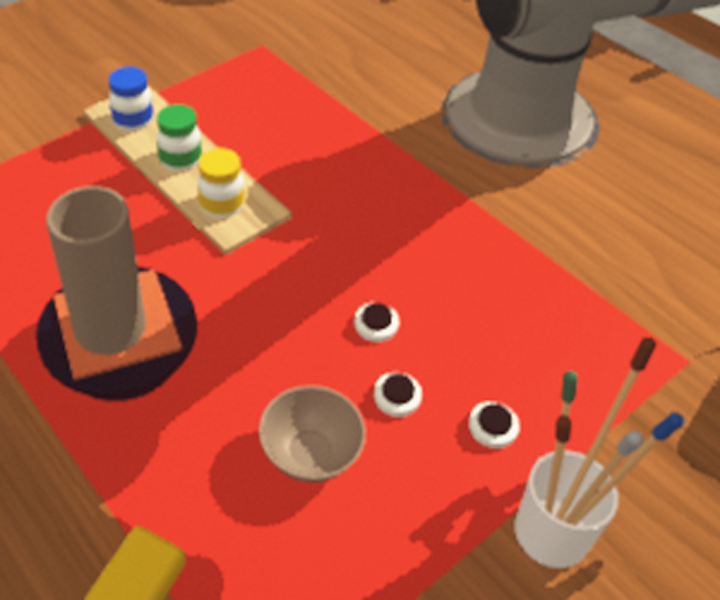

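The top crop shows three identical buttons at (208,333), (275,291) and (342,327), yellow, green and blue lids at (547,293), (634,297) and (719,288), and the vase mouth at (451,76). The scene crop shows the nearest button at (377,317). That is the one at y≈156, which is nearest to the base. Next I'll refine these by colour.

```bash
python3 - <<'E'
from h import *
def cen(f,img,mask,p,r=14):
    m=np.zeros(mask.shape,np.uint8); cv2.circle(m,(int(p[0]),int(p[1])),r,255,-1)
    n,l,s,c=cv2.connectedComponentsWithStats(cv2.bitwise_and(mask,m)); i=1+np.argmax(s[1:,4]); return c[i],s[i]
for n,cr in(("top",(2.25,70,90)),("scene",(2.4,140,90))):
    f=grab_frame(n); im=f["img"]; hsv=cv2.cvtColor(im,cv2.COLOR_BGR2HSV)
    full=lambda p:(p[0]/cr[0]+cr[1],p[1]/cr[0]+cr[2])
    P={"top":dict(b=[(208,333),(275,291),(342,327)],blue=(719,285),green=(634,296),yellow=(548,292),vase=(451,76)),
       "scene":dict(b=[(494,418),(398,388),(377,317)],blue=(128,79),green=(177,119),yellow=(220,161),vase=(90,212))}[n]
    for p in P["b"]:
        c,s=cen(f,im,cv2.inRange(im.max(2),0,75),full(p),9); q=at_z(f,*c,22); print(n,"btn",np.round(q),s[2:],round(np.hypot(*q[:2])))
    for k,lo,hi in(("blue",105,130),("green",45,85),("yellow",20,32)):
        c,s=cen(f,im,cv2.inRange(hsv,(lo,120,60),(hi,255,255)),full(P[k]),13 if n=="top" else 9); print(n,k,np.round(at_z(f,*c,87)),s[2:])
    print(n,"vase",np.round(at_z(f,*full(P["vase"]),238)))
E
```

```text
top btn [433. 338.  22.] [ 12  11 103] 549
top btn [488. 247.  22.] [11 11 98] 547
top btn [437. 158.  22.] [12 12 98] 464
top blue [ 465. -334.   87.] [ 18  18 263]
top green [ 459. -220.   87.] [ 18  18 255]
top yellow [ 467. -112.   87.] [ 18  19 271]
top vase [704.   9. 238.]
scene btn [435. 339.  22.] [ 13  12 122] 552
scene btn [490. 249.  22.] [ 12  11 110] 549
scene btn [439. 160.  22.] [11 10 91] 467
scene blue [ 468. -329.   87.] [ 15  12 148]
scene green [ 462. -217.   87.] [ 15  12 157]
scene yellow [ 470. -109.   87.] [ 17  16 204]
scene vase [702.  11. 238.]
```

```bash
python3 -m creep '0 0 0 -3.5 -2.4 0 0; 0 0 0 -3.5 -2.4 0 0; 0 0 0 -3.5 -2.4 0 0; 0 0 0 -3.5 -2.4 0 0; 0 0 0 -3.5 -2.4 0 0; 0 0 0 -3.5 -2.4 0 0; 0 0 0 -3.5 -2.4 0 0; 0 0 0 -3.5 -2.4 0 0; 0 0 0 -3.5 -2.4 1 0; 0 0 0 -3.5 -2.4 3 0; 0 0 0 -3.84 -2.68 3 0; 0 0 0 0 0 3 0'
```

```text
time: 2.1
tool_pos: [437.8, 160.6, 153.7]
ee_rot: [[-0.971, 0.241, 0.004], [0.241, 0.971, -0.0], [-0.004, 0.001, -1.0]]
force: [-0.2, 1.1, 0.3]
finger_gap: 0.001
grip_force: 0.0
```

```bash
python3 - <<'E'
from h import *
f=grab_frame("wrist"); cv2.imwrite("pics/w1.png",f["img"]); print(np.round(f["xyz"]))
R=np.array(f["attitude"]); p=np.linalg.inv(R)@(np.array([438,159,22])-f["xyz"]); u=np.array(f["mtx"])@p; print("expected px",u/u[2])
for r in recognise(f,"call"):
    l,t,rr,b=r["rect"]; print(round(r["conf"],2),np.round(r["rect"]),np.round(at_z(f,(l+rr)/2,(t+b)/2,17)))
s=get_state(); print(s["time"],np.round(s["tool_pos"],1),np.round(s["ee_rot"],3).tolist(),np.round(s["force"],2),s["finger_gap"])
E
```

```text
[363. 179. 277.]
expected px [256.38291431 185.5122526    1.        ]
0.95 [234. 161. 279. 206.] [438. 159.  17.]
0.8 [348. 192. 391. 234.] [487. 248.  17.]
0.68 [449. 102. 502. 149.] [433. 341.  17.]
2.2 [432.5 162.3 151.1] [[-0.971, 0.239, -0.007], [0.239, 0.971, -0.001], [0.007, -0.003, -1.0]] [-0.24  0.22 -0.57] -0.002353701774713159
```

View pics/w1.png

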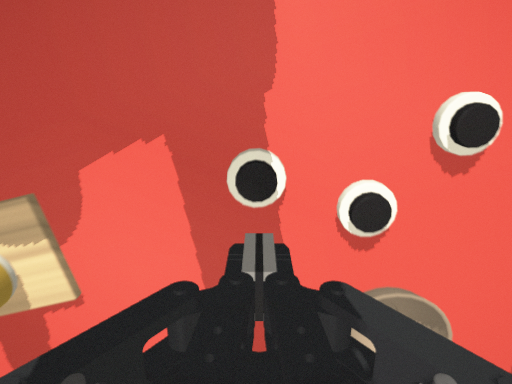

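The wrist view shows the button cap at (257,181), with the shut fingers below it at (260,240). The network's fix of (438,159) agrees with mine.

```bash
python3 -m creep '0 0 0 0 0 3 0; 0 0 0 0 0 3 0; 0 0 0 0 0 2 0; 0 0 0 0 0 1 0; 0 0 0 0 0 0 0; 0 0 0 0 0 0 0'
```

```text
time: 2.8
tool_pos: [434.9, 164.3, 65.4]
ee_rot: [[-0.972, 0.236, 0.002], [0.236, 0.972, 0.0], [-0.002, 0.001, -1.0]]
force: [0.3, 0.6, 0.1]
finger_gap: 0.002
grip_force: 0.0
```

```bash
python3 -m creep '0 0 0 -0.42 -0.44 1.2 0; 0 0 0 0 0 0.8 0; 0 0 0 0 0 0.4 0; 0 0 0 0 0 0.4 0; 0 0 0 0 0 0.3 0; 0 0 0 0 0 0 0; 0 0 0 0 0 0 0'
```

```text
time: 3.5
tool_pos: [437.3, 158.3, 34.5]
ee_rot: [[-0.972, 0.236, 0.001], [0.236, 0.972, -0.0], [-0.001, -0.0, -1.0]]
force: [-4.4, -4.5, 18.8]
finger_gap: 0.0
grip_force: 9.7
```

```bash
python3 -m creep '0 0 0 0 0 -1 0; 0 0 0 0 0 -3 0; 0 0 0 0 0 -5 0; 0 0 0 0 0 -5 0; 0 0 0 0 0 -4 0; 0 0 0 0 0 -2 0; 0 0 0 0 0 0 0; 0 0 0 0 0 0 0' && python3 -m creep '0 0 0 -1.2 -3.9 0 0; 0 0 0 -1.2 -3.9 0 0; 0 0 0 -1.2 -3.9 0 0; 0 0 0 -1.2 -3.9 0 0; 0 0 0 -1.2 -3.9 0 0; 0 0 0 -1.2 -3.9 0 0; 0 0 0 -1.2 -3.9 0 0; 0 0 0 -1.2 -3.9 0 0; 0 0 0 -1.2 -3.9 0 0; 0 0 0 -1.2 -3.9 0 0; 0 0 0 -1.2 -3.9 0 0; 0 0 0 -1.1 -4 0 0'
python3 -m creep '0 0 0 0 0 0 0; 0 0 0 0 0 0 0; 0 0 0 0 0 0 0'
python3 - <<'E'
from h import *
f=grab_frame("wrist"); cv2.imwrite("pics/w2.png",f["img"])
hsv=cv2.cvtColor(f["img"],cv2.COLOR_BGR2HSV)
n,l,s,c=cv2.connectedComponentsWithStats(cv2.inRange(hsv,(105,120,60),(130,255,255)))
for i in range(1,n):
    if s[i,4]>100: print(s[i],np.round(at_z(f,*c[i],87)))
s=get_state();print(np.round(s["q"],2))
E
```

```text
time: 4.3
tool_pos: [437.0, 158.5, 232.8]
ee_rot: [[-0.972, 0.236, -0.0], [0.236, 0.972, 0.0], [0.0, 0.0, -1.0]]
force: [-0.2, -0.4, -0.3]
finger_gap: -0.001
grip_force: 0.0
time: 5.5
tool_pos: [464.6, -332.1, 230.7]
ee_rot: [[-0.972, 0.237, -0.003], [0.237, 0.972, 0.003], [0.003, 0.002, -1.0]]
force: [1.3, 0.4, 0.2]
finger_gap: 0.003
grip_force: 0.0
time: 5.8
tool_pos: [464.9, -329.7, 231.8]
ee_rot: [[-0.972, 0.236, -0.002], [0.236, 0.972, 0.002], [0.002, 0.002, -1.0]]
force: [0.4, -0.4, -1.0]
finger_gap: 0.004
grip_force: 0.0
[231 137  47  16 128] [ 430. -324.   87.]
[ 222  150   60   60 2771] [ 462. -335.   87.]
[-0.75  0.44  1.42  0.    1.28 -2.08]
```

View pics/w2.png

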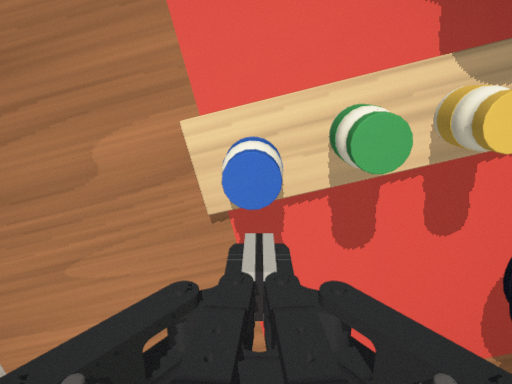

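The wrist view shows the blue lid at (252,180), just ahead of the shut fingers at (260,240). The measured lid centre is about (464,-333).

```bash
python3 -m creep '0 0 0 0 -0.3 2 0; 0 0 0 0 0 3 0; 0 0 0 0 0 2.5 0; 0 0 0 0 0 1.5 0; 0 0 0 0 0 0.6 0; 0 0 0 0 0 0 0; 0 0 0 0 0 0 0; 0 0 0 0 0 0 0; 0 0 0 0 0 0 0; 0 0 0 0 0 0 0; 0 0 0 0 0 0 0; 0 0 0 0 0 0 0' && python3 -m creep '0 0 0 0 0 0 0; 0 0 0 0 0 0 0; 0 0 0 0 0 0 0; 0 0 0 0 0 0 0; 0 0 0 0 0 0 0; 0 0 0 0 0 0 0; 0 0 0 0 0 0 0; 0 0 0 0 0 0 0; 0 0 0 0 0 0 0; 0 0 0 0 0 0 0; 0 0 0 0 0 0 0; 0 0 0 0 0 0 0' && python3 -m creep '0 0 0 0 0 0 0; 0 0 0 0 0 0 0; 0 0 0 0 0 0 0; 0 0 0 0 0 -2 0; 0 0 0 0 0 -4 0; 0 0 0 0 0 -5 0; 0 0 0 0 0 -5 0; 0 0 0 0 0 -5 0; 0 0 0 0 0 -4 0; 0 0 0 0 0 -1 0; 0 0 0 0 0 0 0'
```

```text
time: 7.05
tool_pos: [464.6, -334.0, 137.2]
ee_rot: [[-0.972, 0.237, 0.0], [0.237, 0.972, -0.0], [-0.0, -0.0, -1.0]]
force: [0.2, 0.3, -0.2]
finger_gap: 0.002
grip_force: 0.0
time: 8.25
tool_pos: [464.6, -333.9, 137.1]
ee_rot: [[-0.972, 0.237, 0.0], [0.237, 0.972, 0.0], [0.0, 0.0, -1.0]]
force: [0.2, 0.3, -0.4]
finger_gap: -0.001
grip_force: 0.0
time: 9.35
tool_pos: [464.8, -334.2, 398.7]
ee_rot: [[-0.972, 0.237, 0.003], [0.237, 0.972, -0.002], [-0.003, -0.002, -1.0]]
force: [-0.2, 0.4, -1.0]
finger_gap: 0.002
grip_force: 0.0
```

```bash
python3 -m creep '0 0 0 -1.36 3.55 0 0; 0 0 0 -1.36 3.55 0 0; 0 0 0 -1.36 3.55 0 0; 0 0 0 -1.36 3.55 0 0; 0 0 0 -1.36 3.55 0 0; 0 0 0 -1.36 3.55 0 0; 0 0 0 -1.36 3.55 0 0; 0 0 0 -1.36 3.55 0 0; 0 0 0 -1.36 3.55 0 0; 0 0 0 -1.36 3.55 0 0; 0 0 0 -1.36 3.55 0 0; 0 0 0 0 0 0 0'
python3 -m creep '0 0 0 0 0 0 0; 0 0 0 0 0 0 0'
python3 - <<'E'
from h import *
f=grab_frame("wrist"); cv2.imwrite("pics/w3.png",f["img"])
print(np.round(f["xyz"]))
for r in recognise(f,"vase"): print(r)
R=np.array(f["attitude"]); u=np.array(f["mtx"])@(R.T@(np.array([703,10,238])-f["xyz"])); print(u/u[2])
E
```

```text
time: 10.55
tool_pos: [703.9, 14.7, 391.7]
ee_rot: [[-0.973, 0.231, -0.007], [0.231, 0.973, 0.002], [0.007, 0.0, -1.0]]
force: [1.1, -0.5, -1.0]
finger_gap: -0.001
grip_force: 0.0
time: 10.75
tool_pos: [702.0, 9.3, 395.7]
ee_rot: [[-0.971, 0.237, -0.003], [0.237, 0.971, -0.0], [0.002, -0.001, -1.0]]
force: [-0.2, -0.2, 0.0]
finger_gap: 0.001
grip_force: 0.0
[627.  28. 520.]
{'rect': [4.4, 0.4, 79.8, 31.0], 'conf': 0.58}
{'rect': [219.1, 121.2, 300.5, 218.4], 'conf': 0.56}
{'rect': [0.0, 28.0, 8.5, 58.7], 'conf': 0.55}
[259.42948399 178.43135012   1.        ]
```

View pics/w3.png

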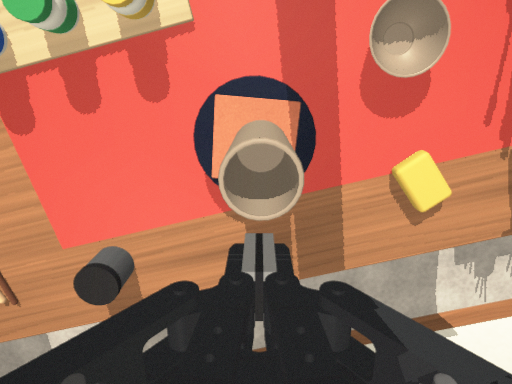

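The vase rim is centred at (261,178), against a prediction of (259,178), so the position holds. I'll lower to about 50 mm above the rim.

```bash
python3 -m creep '0 0 0 0 0 2 0; 0 0 0 0 0 3 0; 0 0 0 0 0 3 0; 0 0 0 0 0 1.8 0; 0 0 0 0 0 0.7 0; 0 0 0 0 0 0 0; 0 0 0 0 0 0 0; 0 0 0 0 0 0 0; 0 0 0 0 0 0 0; 0 0 0 0 0 0 0; 0 0 0 0 0 0 0; 0 0 0 0 0 0 0' && python3 -m creep '0 0 0 0 0 0 0; 0 0 0 0 0 0 0; 0 0 0 0 0 0 0; 0 0 0 0 0 0 0; 0 0 0 0 0 0 0'
python3 - <<'E'
from h import *
f=grab_frame("scene"); cv2.imwrite("pics/s2.png",f["img"][60:340,100:440])
E
```

```text
time: 12.05
tool_pos: [702.3, 10.2, 292.2]
ee_rot: [[-0.972, 0.236, 0.0], [0.236, 0.972, 0.0], [-0.0, 0.0, -1.0]]
force: [-0.6, 0.7, 0.3]
finger_gap: 0.001
grip_force: 0.0
time: 12.55
tool_pos: [702.3, 10.1, 292.1]
ee_rot: [[-0.972, 0.237, -0.0], [0.237, 0.972, 0.0], [0.0, 0.0, -1.0]]
force: [-0.3, 1.0, 0.6]
finger_gap: -0.003
grip_force: 0.0
```

View pics/s2.png

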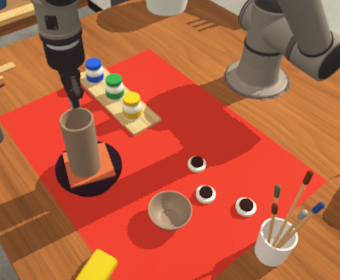

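The scene view shows the fingertips at (74,105), just above the vase mouth at (79,118). Everything else is in its original place.

```bash
python3 -c "
from cell import *
print(sign_off())"
```

```text
the job is handed in; nothing more can be done
None
```

I pressed the call button nearest the base all the way down and released it, pointed at the blue lid for over 2 s, and handed the job in with the gripper still centred about 54 mm above the vase's mouth; no result came back from the judging.

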